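# Fit the long rest bar into a polishing machine's work rest

## Task

Set the work rest up for a wide polishing wheel: first slide its bearing arm with the black grip out to the end stop, then take the long bar from its V rest by the tail and thread it, nose first, through the fixed bushing and on through the sliding arm's bushing until its collar seats against the fixed bushing. The clamping screws are still slack, so finish while still gripping the bar by its tail, fully home and spanning both bushings. Leave the short bar and the other things on the bench where they are.

Things in the scene. Friction and masses are not known exactly. Their poses are not given: they have to be found in the camera images.
- work_rest: The work rest: green cast base (96 mm wide, 225 mm long, 14 mm thick) bolted to the bench, with two upright bearing arms in line, one fixed, one on a slide. Origin on the bench under the fixed bushing's entry mouth; y points level along the bar axis, the way the bar is threaded; z up. The base reaches 30 mm out before the mouth (to -y); nothing else stands there.
- near_bush (a point): Centre of the entry mouth of the fixed bushing, 100 mm above the bench; axes as work_rest. Its bearing head is 46 mm wide, 36 mm high (18 mm above and below the bar axis) and 20 mm long in y, starting at this point; the bronze bushing has a plain round 16 mm bore, right through.
- far_bush (a point): Centre of the entry mouth of the sliding arm's bushing; same axes, 100 mm height, 16 mm bore, 20 mm length, and in line with the fixed one. It lies 40 mm + the joint's value along y from near_bush, so 100 mm when the arm is out at its end stop.
- sliding_arm (a joint): The sliding bearing arm: 0 = fully in, next to the fixed arm; 0.060 (m) = out at its end stop. It slides along +y of the work rest, away from the fixed arm, with about 3 N of friction, and stays where it is left. Starts between 0 and 0.025.
- slide_grip (a point): Centre of the top face of the black upright grip on the sliding arm, 162 mm above the bench. The grip is 14 mm thick along the slide (y of the work rest), 38 mm wide across it and 38 mm high; under it lie a 6 mm steel foot and the arm's head. The tops of both bearing heads are 118 mm above the bench.
- long_bar: The long rest bar, round steel, 196 mm long, 14 mm diameter, about 0.26 kg. Origin on its axis at the front face of its dark collar; y along the bar to the nose (it may be rolled about y). Collar: 26 mm diameter, 10 mm long. Ahead of it a 136 mm shank whose last 12 mm taper to a 7 mm nose; behind it a 50 mm tail of 14 mm. Centre of mass about 30 mm ahead of the origin.
- long_bar_nose (a point): Centre of the long bar's nose, on its axis, 136 mm ahead of the collar's front face; y along the bar.
- long_bar_tail (a point): Middle of the long bar's tail, on its axis, 35 mm behind the collar's front face: the place to grip. At first the bar lies level, its axis 50 mm above the bench, in a wooden rest with two V's (14 mm long, 15 and 85 mm ahead of the collar's front face, reaching 6 mm above the bar's axis); the tail overhangs freely.
- short_bar: The short bar for narrow wheels, same shape and diameter, but its shank is only 75 mm long (135 mm overall); it lies in a like V rest and must stay there. Origin at the front face of its collar, y to its nose. Which of the two rests lies to the left changes.
- paste_tin: Bystander: closed aluminium tin, 75 mm diameter, 42 mm high, origin at the centre of its underside.
- finished_knife: Bystander: a knife with wooden handle and brass bolsters, lying flat, about 213 mm long, 14 mm high; origin under the front of the handle.
- scraper: Bystander: a flat steel scraper with a wooden handle, 220 mm long, 16 mm high, lying on the bench; origin about its middle, at bench height.
There are look-alikes about, which are no part of the job. What is shaped like the long_bar but yellow is not meant. What is shaped like the work_rest but red is not meant.

How it is judged:
By the outcome, as a careful person would: the job done as asked, in the order asked, and still so for the second after the job is handed in, while the arm keeps its last pose, push and grip.
It also fails if it takes over 61 s, if anything falls off the work surface, if the arm or the gripper's body presses on something with over 40 N, if the wrist force passes 120 N, or if a joint passes its speed limit or range.

## Robot

A 6-joint arm with a two-finger parallel gripper is mounted at the origin on the work surface. World frame = base frame: x ahead of the robot, y to its left, z up, the work surface at z = 0. Lengths are in m, angles in rad, forces in N, time in s.
With the tool pointing down it reaches from about 0.225 to 0.875 m from the base axis. Payload 3.4 kg.
Tool frame: the origin (TCP) lies between the finger pads, 19 mm behind the fingertips; this is the grasp point; z points along the fingers, y is the direction in which the jaws open and shut (so a half turn about z gives the same grasp; the last joint's range is limited). The gripper opens to 85 mm and grips with 20 to 120 N. Pads are 22 mm wide; open, the fingers measure 114 mm over their backs; the gripper's body (76 mm by 85 mm) begins 54 mm behind the grasp point. The pads swing forward as they close: fully open they stand 13 mm farther back than shut.
Start: joints at [-1.298, 0.276, 1.505, -0, 1.361, -0.121], TCP at [0.221, -0.531, 0.25] pointing down, gripper open.
Joint ranges: [-2.89, 2.89], [-0.75, 2.08], [0.22, 2.7], [-1.18, 4.32], [0.11, 2.71], [-2.7, 2.7]. Speed limits (rad/s): [2.57, 2.57, 3.14, 3.14, 3.14, 3.14].

## Interface

Orientations are given as a unit quaternion [w, x, y, z].
In Python, from rig import manip, viewer, job gives the robot as it stands.
- The arm moves only by the shell command python3 -m crank 'ROWS' [OPENING] [FORCE]. ROWS is JSON, a list of rows, each a list of 6 numbers: the shift along the tool's x, y, z in m, then the turn, a rotation vector about the tool's x, y, z in degrees. In form: [[dx, dy, dz, rx, ry, rz], ...]. A call has 1 to 20 rows; each row is the pose to reach, as a shift and turn from the pose measured when the call began, along the tool's axes at that moment; what a row does not reach only later rows make up. A row lasts 1/8 s, in which the tool goes at most 62.5 mm and 10.7 degrees, less where a joint would pass 70% of its speed; a pose out of reach is approached as far as the arm can. A call with a gripper value outside its range is refused whole. OPENING is the opening, from 0 (shut) to 1 (fully open), set as the call begins (- or left out, the last holds). The fingers move at their own pace and stop on an object; FORCE is the grip in N (left out, the last holds). Time passes only in rows, so rows that repeat a pose let the fingers close. It gives the time, the measured TCP pose, the force and the opening at its end, in the units of the state.
- manip.get_state(): the state, without advancing time (a new reading comes with each control period).
- viewer.get_image(name): name is "scene" or "top"; returns a dict with "frame" (384x512x3 uint8, blue, green, red), "range_z" (384x512 float32, m along the optical axis (not along the pixel's ray), 0 where there is no reading), "intrinsics" (3x3 intrinsics, pixels), "world_from_camera" (4x4, takes a point from camera to world coordinates). Camera axes: x right, y up, looking along -z (the intrinsics and any distortion apply to the point x, -y, -z); pixel columns grow to the right and rows downward; lengths in m; the calibration is good to about 2 mm. A picture is of the moment at which its call begins.
- job.sign_off(): hands the job in, once; it reports no verdict.
The state is a dict: "clock": time; "qpos": joint angles; "qd": joint speeds; "effort": joint torques, N m; "position": TCP position; "ee_rot": TCP orientation; "contact_force": force on the tool from outside, world axes, zero at the start; "moment": the same for the moment, N m; "width": finger opening in m.
Only numpy, scipy, OpenCV 4.12 (cv2) and the standard library are available. Lean on these libraries where they do the work, as an engineer would, in place of code of your own. Each camera call takes 0.05 s, during which the arm holds its last target. There are 200 camera calls.

## Working session

There is one attempt and no reset: what is moved stays moved. The work goes in short steps, Python scripts to look and compute and a shell command to move; the robot and the scene stay as the last step left them, time stands still between calls to the robot, and variables do not carry over. Pictures are saved under pics/ and viewed, about 8 in all and at most 12, crops included, and the job is handed in when it is done.

```bash
mkdir -p pics; ls; cat > h.py <<'E'
import numpy as np,cv2
from rig import manip,viewer,job
from scipy.spatial.transform import Rotation as R
def grab(n):
    d=viewer.get_image(n); np.savez(f'{n}.npz',**d); return d
def load(n): return dict(np.load(f'{n}.npz'))
def pts(d):
    K=d['intrinsics'];T=d['world_from_camera'];z=d['range_z']
    v,u=np.indices(z.shape)
    c=np.stack([(u-K[0,2])/K[0,0]*z,-(v-K[1,2])/K[1,1]*z,-z],-1)
    return c@T[:3,:3].T+T[:3,3]
def ray(d,u,v,h):
    K=d['intrinsics'];T=d['world_from_camera']
    r=T[:3,:3]@np.array([(u-K[0,2])/K[0,0],-(v-K[1,2])/K[1,1],-1]);o=T[:3,3]
    return o+r*(h-o[2])/r[2]
E
python3 - <<'E'
from h import *
for n in('scene','top'):
    d=grab(n);print(n,d['intrinsics'].round(1).tolist(),d['world_from_camera'].round(3).tolist(),d.keys())
    cv2.imwrite(f'pics/{n}0.png',cv2.resize(d['frame'],(800,600),interpolation=cv2.INTER_CUBIC))
print(manip.get_state())
E
```

```text
pics
scene [[418.0, 0.0, 258.0], [0.0, 418.0, 193.4], [0.0, 0.0, 1.0]] [[0.631, -0.551, 0.546, 1.177], [0.776, 0.446, -0.446, -0.551], [0.002, 0.705, 0.709, 0.969], [0.0, 0.0, 0.0, 1.0]] dict_keys(['frame', 'range_z', 'intrinsics', 'world_from_camera'])
top [[415.1, 0.0, 250.9], [0.0, 415.1, 192.0], [0.0, 0.0, 1.0]] [[0.023, 0.988, -0.152, 0.369], [-0.999, 0.027, 0.026, 0.017], [0.03, 0.151, 0.988, 1.149], [0.0, 0.0, 0.0, 1.0]] dict_keys(['frame', 'range_z', 'intrinsics', 'world_from_camera'])
{'clock': 0.1, 'qpos': array([-1.29804208e+00,  2.76552629e-01,  1.50599839e+00, -3.10693846e-05,
        1.36070177e+00, -1.21041851e-01]), 'qd': array([ 8.93844828e-04, -1.36849267e-03, -2.45942587e-03,  5.26171971e-04,
       -8.85850089e-05,  5.40779254e-04]), 'effort': array([ 9.53088420e-04, -4.17701375e+01, -2.46404761e+01, -3.54746344e-04,
        5.82605877e-03,  1.56969247e-05]), 'position': array([ 0.22047052, -0.53058213,  0.24921752]), 'ee_rot': array([-8.26529987e-04,  9.80677150e-01,  1.95631386e-01, -7.80521761e-05]), 'contact_force': array([-0.18109615, -0.76849957,  0.51522396]), 'moment': array([ 0.00309248, -0.02478515, -0.0033478 ]), 'width': 0.08524214271709293}
```

View pics/scene0.png

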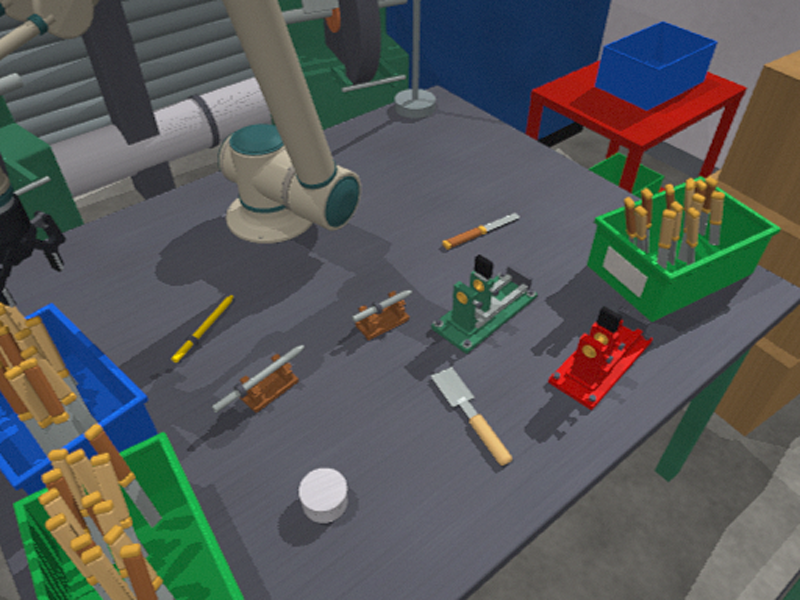

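View pics/top0.png

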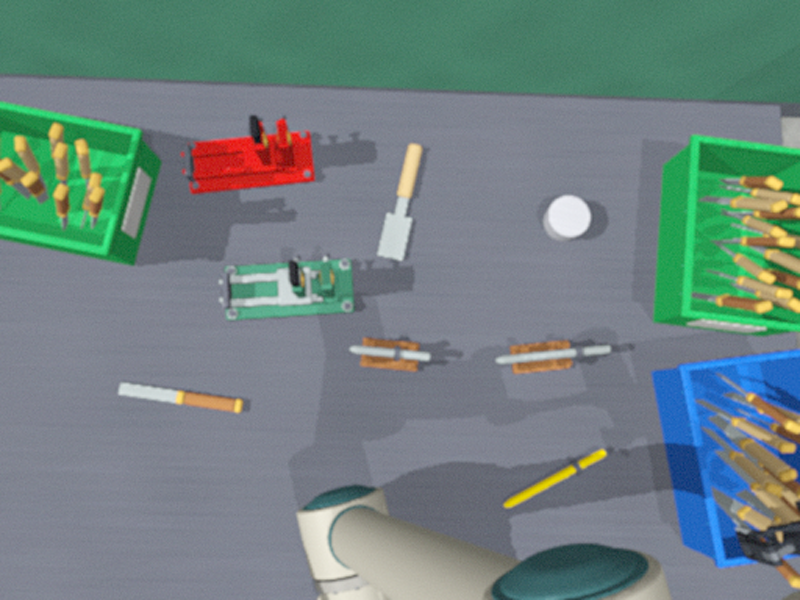

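Two pictures viewed so far, pixels given in the 800x600 views.
- **Top view:** silver bars at (555,353) and (392,353), and the yellow look-alike at (555,478). The right-hand silver bar is clearly longer, so it is the long bar, nose left at (498,358) and tail right at (608,350).
- **Work rests:** green at (288,288) and red at (250,160). The green one is meant.

Next I measure, and make an enlarged crop of the long bar and green rest.

```bash
cat > m.py <<'E'
from h import *
def fitline(P):
    c=np.median(P,0); _,_,v=np.linalg.svd(P-P.mean(0),full_matrices=False); a=v[0]*np.sign(v[0][1]); return P.mean(0),a
for n in('top','scene'):
    d=load(n);P=pts(d);f=d['frame'].astype(int);hsv=cv2.cvtColor(d['frame'],cv2.COLOR_BGR2HSV)
    print(n,'bench z',np.median(P[...,2][(abs(P[...,2])<.03)&(P[...,0]>.3)]))
    # long bar: grey & raised
    X,Y,Z=P[...,0],P[...,1],P[...,2]
    for nm,y0,y1 in(('A',-.42,-.12),('B',-.12,.12)):
        m=(hsv[...,1]<70)&(Z>.035)&(Z<.075)&(X>.28)&(X<.46)&(Y>y0)&(Y<y1)
        k,lab,st,_=cv2.connectedComponentsWithStats(m.astype(np.uint8)); 
        if k<2: print('none');continue
        i=1+st[1:,4].argmax(); Q=P[lab==i]; c,a=fitline(Q); t=(Q-c)@a
        print(nm,len(Q),st[i],'c',c.round(4),'a',a.round(4),'yaw',np.degrees(np.arctan2(-a[0],a[1])).round(2),'ends',(c+a*t.min()).round(4),(c+a*t.max()).round(4),'len',np.ptp(t).round(4),'ztop',np.percentile(Q[:,2],[50,90]).round(4))
    g=(hsv[...,0]>60)&(hsv[...,0]<95)&(hsv[...,1]>80)&(X>.4)&(X<.68)&(Y>-.1)&(Y<.42)
    for lo,hi in((.008,.022),(.112,.124)):
        mm=g&(Z>lo)&(Z<hi); Q=P[mm]
        if len(Q)>5:
            r=cv2.minAreaRect((Q[:,:2]*1000).astype(np.float32)); print('green',lo,len(Q),Q.mean(0).round(4),r,np.median(Q[:,2]).round(4))
    b=(hsv[...,2]<60)&(Z>.15)&(Z<.175)&(X>.4)&(X<.7)&(Y>0)&(Y<.42); 
    k,lab,st,ce=cv2.connectedComponentsWithStats(b.astype(np.uint8))
    for i in range(1,k):
        if st[i,4]>5: Q=P[lab==i]; print('grip',len(Q),ce[i].round(1),Q.mean(0).round(4),cv2.minAreaRect((Q[:,:2]*1000).astype(np.float32)))
    br=(hsv[...,0]>8)&(hsv[...,0]<28)&(hsv[...,1]>100)&(Z>.08)&(Z<.122)&(X>.4)&(X<.6)&(Y>0)&(Y<.35)
    k,lab,st,ce=cv2.connectedComponentsWithStats(br.astype(np.uint8))
    for i in range(1,k):
        if st[i,4]>5: Q=P[lab==i]; print('bronze',st[i],ce[i].round(1),Q.mean(0).round(4))
E
python3 m.py; python3 - <<'E'
from h import *
d=load('scene')['frame'];t=load('top')['frame']
a=cv2.resize(d[155:230,265:355],(400,333),interpolation=cv2.INTER_CUBIC)
b=cv2.resize(t[155:215,130:240],(400,218),interpolation=cv2.INTER_CUBIC)
c=cv2.resize(d[210:280,125:215],(400,311),interpolation=cv2.INTER_CUBIC)
e=cv2.resize(t[205:250,220:400],(400,100),interpolation=cv2.INTER_CUBIC)
im=np.zeros((600,800,3),np.uint8);im[:333,:400]=a;im[340:558,:400]=b;im[:311,400:]=c;im[340:440,400:]=e
cv2.imwrite('pics/crop1.png',im)
E
```

```text
top bench z -1.4833991228702104e-05
A 334 [317 224  73   9 334] c [ 0.4491 -0.2755  0.0548] a [-0.0976  0.9952 -0.0121] yaw 5.6 ends [ 0.4595 -0.3815  0.056 ] [ 0.4407 -0.1902  0.0537] len 0.1922 ztop [0.0549 0.0585]
B 282 [224 221  51  10 282] c [ 0.4478 -0.0114  0.0551] a [ 0.0694  0.9976 -0.0055] yaw -3.98 ends [ 0.4433 -0.076   0.0555] [0.4525 0.0568 0.0547] len 0.1332 ztop [0.055  0.0594]
green 0.008 1220 [0.5533 0.1647 0.0136] ((559.63720703125, 164.96630859375), (95.93132019042969, 212.3228759765625), 5.3291778564453125) 0.0135
green 0.112 121 [0.562  0.1052 0.1178] ((563.2837524414062, 122.00640869140625), (45.943077087402344, 60.87992477416992), 6.229119300842285) 0.1178
grip 45 [188.1 175. ] [0.5592 0.1431 0.1597] ((559.7576904296875, 143.87400817871094), (33.33098602294922, 7.986702919006348), 8.049882888793945)
bronze [193 175   1   8   8] [193.  178.5] [0.5617 0.1377 0.1007]
bronze [212 175   1   6   6] [212.  177.5] [0.5657 0.0894 0.1002]
scene bench z 0.00021046223716980617
A 194 [149 221  46  31 194] c [ 0.4521 -0.2577  0.055 ] a [-0.0771  0.9968 -0.0211] yaw 4.42 ends [ 0.4589 -0.3449  0.0568] [ 0.447  -0.1915  0.0536] len 0.1539 ztop [0.0553 0.0588]
B 177 [226 186  38  21 177] c [ 0.4523 -0.0178  0.0545] a [ 0.0568  0.9984 -0.0031] yaw -3.26 ends [ 0.4488 -0.0783  0.0547] [0.4565 0.0568 0.0543] len 0.1354 ztop [0.055 0.059]
green 0.008 678 [0.5809 0.1453 0.0137] ((562.5836181640625, 167.55604553222656), (97.80950164794922, 222.73829650878906), 5.701060771942139) 0.0137
green 0.112 103 [0.5712 0.1108 0.1171] ((566.642822265625, 121.55834197998047), (47.67047882080078, 67.40521240234375), 6.719753742218018) 0.1173
grip 63 [309.4 167.6] [0.5657 0.142  0.1581] ((565.2396850585938, 142.9020538330078), (35.931549072265625, 13.559999465942383), 2.887742280960083)
bronze [303 179   7   8  39] [305.9 182.3] [0.5619 0.1383 0.0981]
bronze [292 187   7   8  37] [295.1 190.2] [0.5664 0.0902 0.0982]
```

View pics/crop1.png

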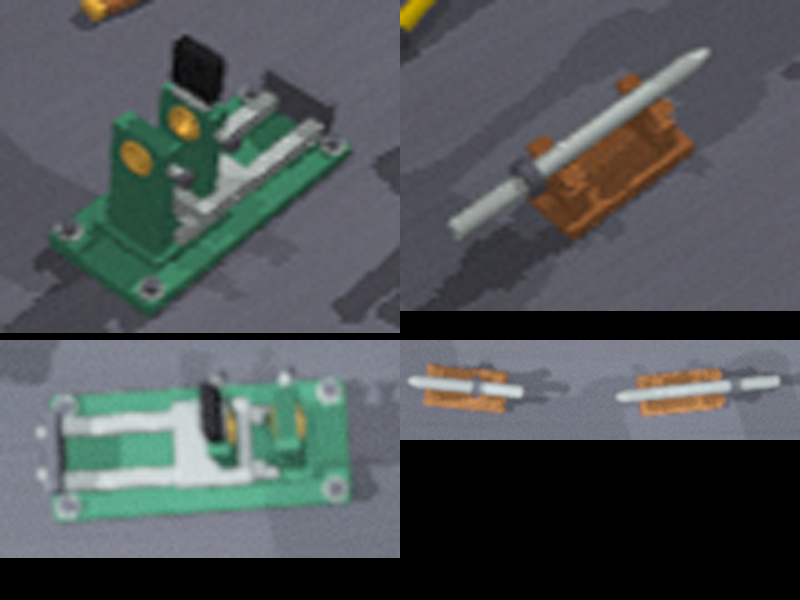

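The crop confirms it: the silver long bar with its collar and tail toward -y (crop 530,175), and the green rest with near bushing (137,157), far bushing (183,120) and black grip (198,72). Bushing heights come out at 0.098–0.100 and the bar's top at about 0.057, as they should. First I go to a pre-push pose behind the grip with the fingers shut.

```bash
cat > t.py <<'E'
import sys
from h import *
# usage: t.py x y z yaw ; yaw = heading (deg) of bar axis left of world +y; tool y across the bar, pointing down
x,y,z,w=map(float,sys.argv[1:5]); s=manip.get_state()
q=s['ee_rot'];C=R.from_quat([q[1],q[2],q[3],q[0]])
a=np.radians(w);bx=np.array([-np.sin(a),np.cos(a),0]);ty=np.array([np.cos(a),np.sin(a),0]);G=R.from_matrix(np.stack([bx,ty,[0,0,-1]],1))
assert abs(np.linalg.det(G.as_matrix())-1)<1e-6
print('pos',s['position'].round(4),'F',s['contact_force'].round(1),'w',s['width'].round(4),'t',s['clock'])
print('shift',C.inv().apply(np.array([x,y,z])-s['position']).round(4),'turn',(C.inv()*G).as_rotvec(degrees=True).round(1))
E
python3 t.py .565 .095 .25 5.5
```

```text
Traceback (most recent call last):
  File "t.py", line 8, in <module>
    print('pos',s['position'].round(4),'F',s['contact_force'].round(1),'w',s['width'].round(4),'t',s['clock'])
                                                                           ^^^^^^^^^^^^^^^^
AttributeError: 'float' object has no attribute 'round'
```

```bash
sed -i "s/s\['width'\].round(4)/round(s['width'],4)/" t.py; python3 t.py .565 .095 .25 5.5
```

```text
pos [ 0.2205 -0.5306  0.2492] F [-0.2 -0.8  0.5] w 0.0852 t 0.1
shift [ 0.5582 -0.4455  0.    ] turn [ -0.1  -0.1 -72.9]
```

```bash
python3 -m crank '[[0,0,-0.06,0,0,0],[0.02,0,-0.08,0,0,0],[0.558,-0.445,-0.06,0,0,-73],[0.558,-0.445,-0.06,0,0,-73],[0.558,-0.445,-0.06,0,0,-73],[0.558,-0.445,-0.06,0,0,-73],[0.558,-0.445,-0.06,0,0,-73],[0.558,-0.445,-0.06,0,0,-73],[0.558,-0.445,-0.06,0,0,-73],[0.558,-0.445,-0.06,0,0,-73],[0.558,-0.445,-0.06,0,0,-73],[0.558,-0.445,-0.06,0,0,-73],[0.558,-0.445,-0.06,0,0,-73],[0.558,-0.445,-0.05,0,0,-73],[0.558,-0.445,-0.02,0,0,-73],[0.558,-0.445,0,0,0,-73],[0.558,-0.445,0,0,0,-73],[0.558,-0.445,0,0,0,-73]]' 0 40; python3 t.py .5655 .102 .150 5.5
```

```text
clock: 2.35
position: [0.5652, 0.0939, 0.2507]
ee_rot: [-0.0, 0.672, 0.74, 0.001]
contact_force: [0.5, 0.2, -0.7]
width: -0.0002
pos [0.5652 0.0939 0.2507] F [ 0.5  0.2 -0.7] w -0.0002 t 2.35
shift [0.0079 0.001  0.1007] turn [ 0.  -0.1  0. ]
```

```bash
python3 -m crank '[[0,0,0.05,0,0,0],[0,0,0.095,0,0,0],[0.002,0.001,0.1,0,0,0],[0.01,0.001,0.1,0,0,0],[0.02,0.001,0.1,0,0,0],[0.026,0.001,0.1,0,0,0],[0.032,0.001,0.1,0,0,0],[0.038,0.001,0.1,0,0,0],[0.044,0.001,0.1,0,0,0],[0.05,0.001,0.1,0,0,0],[0.056,0.001,0.1,0,0,0],[0.062,0.001,0.1,0,0,0],[0.067,0.001,0.1,0,0,0],[0.067,0.001,0.1,0,0,0]]'; python3 - <<'E'
from h import *
import runpy
for n in('scene','top'): grab(n)
d=load('scene');f=d['frame'][140:240,250:370]
cv2.imwrite('pics/p1.png',cv2.resize(f,(720,600),interpolation=cv2.INTER_CUBIC))
runpy.run_path('m.py')
E
```

```text
clock: 4.1
position: [0.5593, 0.1618, 0.1505]
ee_rot: [-0.001, 0.672, 0.74, 0.001]
contact_force: [-0.3, 0.1, 0.1]
width: -0.0
top bench z -2.7181162233214096e-05
A 341 [317 224  73   9 341] c [ 0.4491 -0.2758  0.0548] a [-0.0991  0.995  -0.0102] yaw 5.69 ends [ 0.4597 -0.382   0.0559] [ 0.4405 -0.1895  0.0539] len 0.1935 ztop [0.0549 0.0587]
B 283 [224 221  51  10 283] c [ 0.4478 -0.0111  0.0552] a [ 0.0698  0.9975 -0.0082] yaw -4.0 ends [ 0.4433 -0.0758  0.0558] [0.4526 0.057  0.0547] len 0.1331 ztop [0.0553 0.0591]
green 0.008 976 [0.5525 0.1498 0.0136] ((560.088134765625, 165.04110717773438), (95.44546508789062, 212.4375762939453), 5.183706283569336) 0.0135
green 0.112 102 [0.5648 0.0984 0.1171] ((566.020751953125, 98.58019256591797), (46.87261962890625, 15.217370986938477), 2.5632436275482178) 0.1171
scene bench z 0.0002016108349457424
A 193 [148 221  47  31 193] c [ 0.4522 -0.2576  0.0551] a [-0.0808  0.9964 -0.0268] yaw 4.64 ends [ 0.4594 -0.3462  0.0575] [ 0.4468 -0.1915  0.0534] len 0.1553 ztop [0.0555 0.0588]
B 172 [226 186  38  20 172] c [ 0.4523 -0.0186  0.0548] a [0.0587 0.9983 0.0035] yaw -3.36 ends [ 0.4488 -0.078   0.0546] [0.4568 0.0579 0.0551] len 0.1361 ztop [0.0551 0.0592]
green 0.008 645 [0.583  0.1372 0.0138] ((562.8888549804688, 166.1096649169922), (99.02945709228516, 223.5115509033203), 5.468550682067871) 0.0135
green 0.112 93 [0.5709 0.115  0.1169] ((567.9432373046875, 138.313720703125), (46.70088195800781, 99.17901611328125), 1.7231115102767944) 0.1171
grip 24 [315.2 165.8] [0.5719 0.1592 0.1596] ((572.3712158203125, 161.41334533691406), (22.451194763183594, 8.30801773071289), 77.32726287841797)
grip 8 [321.  165.5] [0.5782 0.1776 0.155 ] ((577.9757690429688, 177.51010131835938), (8.699705123901367, 2.554661989212036), 76.77580261230469)
bronze [310 174   7   7  38] [313.3 176.9] [0.559  0.1725 0.0983]
bronze [292 187   7   8  37] [295.1 190.2] [0.5665 0.09   0.0984]
```

View pics/p1.png

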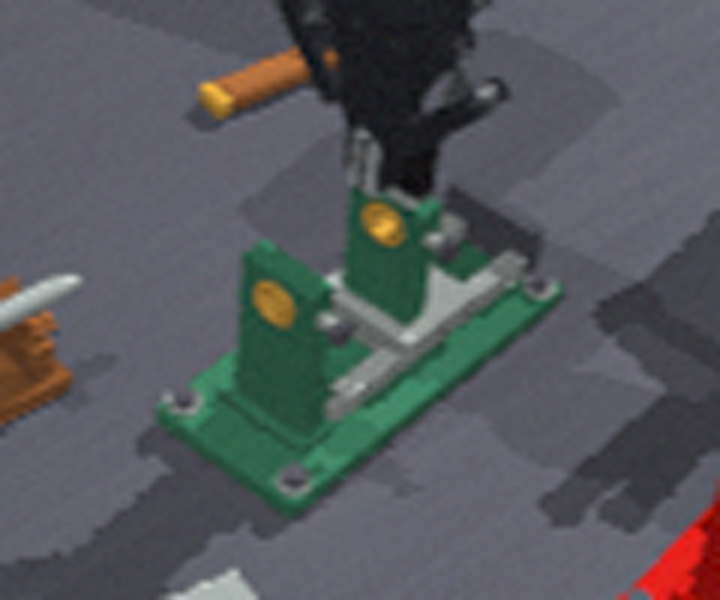

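Picture 4: the arm is sliding. The far bronze (383,222 in the crop) is now about 83 mm from the near one (273,303), so about 17 mm remains. I keep pushing gently into the stop.

```bash
python3 -m crank '[[0.005,0,0,0,0,0],[0.01,0,0,0,0,0],[0.014,0,0,0,0,0],[0.016,0,0,0,0,0],[0.017,0,0,0,0,0]]'; python3 -m crank '[[0.001,0,0,0,0,0],[0.001,0,0,0,0,0]]'; python3 -m crank '[[0.001,0,0,0,0,0],[0.001,0,0,0,0,0]]'
```

```text
clock: 4.82
position: [0.5573, 0.1786, 0.1502]
ee_rot: [-0.002, 0.672, 0.74, 0.0]
contact_force: [1.3, -3.2, -0.2]
width: 0.0004
clock: 5.08
position: [0.5572, 0.1791, 0.1502]
ee_rot: [-0.001, 0.672, 0.74, -0.0]
contact_force: [0.9, -5.1, 0.8]
width: 0.0003
clock: 5.32
position: [0.5572, 0.1792, 0.1502]
ee_rot: [-0.001, 0.672, 0.74, -0.001]
contact_force: [1.0, -6.1, 1.0]
width: -0.0
```

```bash
python3 -m crank '[[0.003,0,0,0,0,0],[0.003,0,0,0,0,0],[0.003,0,0,0,0,0]]';python3 -m crank '[[-0.01,0,0,0,0,0],[-0.015,0,0,0,0,0],[-0.02,0,-0.02,0,0,0],[-0.02,0,-0.1,0,0,0],[-0.02,0,-0.1,0,0,0]]'; python3 t.py .4585 -.36 .15 5.3; python3 - <<'E'
from h import *
grab('scene')
import runpy; runpy.run_path('m.py')
E
```

```text
clock: 5.7
position: [0.5572, 0.1792, 0.1503]
ee_rot: [0.001, 0.672, 0.741, -0.003]
contact_force: [2.0, -11.7, 1.6]
width: 0.0001
clock: 6.32
position: [0.561, 0.1609, 0.2545]
ee_rot: [0.003, 0.672, 0.741, 0.001]
contact_force: [-0.4, -0.4, -0.3]
width: -0.0005
pos [0.561  0.1609 0.2545] F [-0.4 -0.4 -0.3] w -0.0005 t 6.325
shift [-0.5081 -0.1531  0.1053] turn [0.3 0.2 0.3]
top bench z -2.7181162233214096e-05
A 341 [317 224  73   9 341] c [ 0.4491 -0.2758  0.0548] a [-0.0991  0.995  -0.0102] yaw 5.69 ends [ 0.4597 -0.382   0.0559] [ 0.4405 -0.1895  0.0539] len 0.1935 ztop [0.0549 0.0587]
B 283 [224 221  51  10 283] c [ 0.4478 -0.0111  0.0552] a [ 0.0698  0.9975 -0.0082] yaw -4.0 ends [ 0.4433 -0.0758  0.0558] [0.4526 0.057  0.0547] len 0.1331 ztop [0.0553 0.0591]
green 0.008 976 [0.5525 0.1498 0.0136] ((560.088134765625, 165.04110717773438), (95.44546508789062, 212.4375762939453), 5.183706283569336) 0.0135
green 0.112 102 [0.5648 0.0984 0.1171] ((566.020751953125, 98.58019256591797), (46.87261962890625, 15.217370986938477), 2.5632436275482178) 0.1171
scene bench z 0.0001938655975932
[... 243 characters left out ...]
a [5.550e-02 9.985e-01 3.000e-04] yaw -3.18 ends [ 0.4488 -0.0771  0.0546] [0.4561 0.0542 0.0547] len 0.1315 ztop [0.0549 0.0588]
green 0.008 668 [0.583  0.1352 0.0139] ((563.52294921875, 165.466552734375), (97.15899658203125, 220.24000549316406), 5.319668292999268) 0.0138
green 0.112 107 [0.5692 0.1218 0.117 ] ((564.7862548828125, 143.52767944335938), (48.5604133605957, 114.72673797607422), 6.9084343910217285) 0.1169
grip 59 [321.  159.5] [0.5615 0.194  0.1584] ((558.8699951171875, 194.72232055664062), (13.086013793945312, 38.65283966064453), 89.11113739013672)
bronze [314 171   7   7  39] [316.9 174.2] [0.5568 0.1902 0.0976]
bronze [292 187   7   8  37] [295.1 190.2] [0.5665 0.0901 0.0984]
```

Far–near separation is 100.5 mm and the push stalled at about 12 N, so the arm is on its end stop. Now to the long bar's tail.

```bash
python3 -m crank '[[-0.508,-0.153,0,0.3,0.2,0.3],[-0.508,-0.153,0,0.3,0.2,0.3],[-0.508,-0.153,0,0.3,0.2,0.3],[-0.508,-0.153,0,0.3,0.2,0.3],[-0.508,-0.153,0,0.3,0.2,0.3],[-0.508,-0.153,0,0.3,0.2,0.3],[-0.508,-0.153,0,0.3,0.2,0.3],[-0.508,-0.153,0,0.3,0.2,0.3],[-0.508,-0.153,0.02,0.3,0.2,0.3],[-0.508,-0.153,0.06,0.3,0.2,0.3],[-0.508,-0.153,0.1,0.3,0.2,0.3],[-0.508,-0.153,0.11,0.3,0.2,0.3],[-0.508,-0.153,0.11,0.3,0.2,0.3]]' 1; python3 t.py .4587 -.358 .05 5.3; python3 - <<'E'
from h import *
d=grab('scene');e=grab('top')
im=np.hstack([cv2.resize(d['frame'][190:290,110:230],(400,333),interpolation=cv2.INTER_CUBIC),cv2.resize(e['frame'][170:270,310:430],(400,333),interpolation=cv2.INTER_CUBIC)])
cv2.imwrite('pics/p2.png',im)
E
```

```text
clock: 8.0
position: [0.4592, -0.3594, 0.1456]
ee_rot: [-0.0, 0.674, 0.739, 0.001]
contact_force: [-0.1, -0.3, 0.0]
width: 0.0854
pos [ 0.4592 -0.3594  0.1456] F [-0.1 -0.3  0. ] w 0.0854 t 8.0
shift [ 0.0013 -0.0005  0.0956] turn [ 0.  -0.1 -0. ]
```

View pics/p2.png

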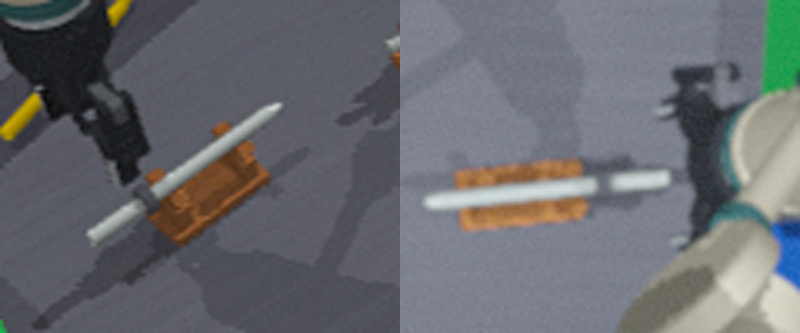

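Picture 5: the open gripper straddles the tail and nothing is in the way. Descend, grip, lift.

```bash
python3 -m crank '[[0.001,0,0.04,0,-0.1,0],[0.001,0,0.075,0,-0.1,0],[0.001,0,0.0955,0,-0.1,0],[0.001,0,0.0955,0,-0.1,0]]'; python3 -m crank '[[0,0,0,0,0,0],[0,0,0,0,0,0],[0,0,0,0,0,0],[0,0,0,0,0,0],[0,0,0,0,0,0],[0,0,0,0,0,0],[0,0,0,0,0,0],[0,0,0,0,0,0]]' 0 100;python3 t.py .4587 -.358 .05 5.3
```

```text
clock: 8.6
position: [0.4604, -0.3593, 0.052]
ee_rot: [0.002, 0.674, 0.739, 0.0]
contact_force: [-0.7, -1.0, 1.1]
width: 0.0858
clock: 9.6
position: [0.4613, -0.3599, 0.0525]
ee_rot: [0.003, 0.674, 0.739, 0.0]
contact_force: [3.9, -1.4, 3.0]
width: 0.0108
pos [ 0.4613 -0.3599  0.0525] F [ 3.9 -1.4  3. ] w 0.0108 t 9.6
shift [ 0.0021 -0.0025  0.0025] turn [ 0.3  0.3 -0. ]
```

```bash
python3 -m crank '[[0,0,-0.005,0,0,0],[0,0,-0.015,0,0,0],[0,0,-0.03,0,0,0],[0,0,-0.05,0,0,0],[0,0,-0.07,0,0,0],[0,0,-0.07,0,0,0],[0,0,-0.07,0,0,0]]'; python3 - <<'E'
from h import *
d=grab('scene');e=grab('top')
im=np.hstack([cv2.resize(d['frame'][170:270,110:230],(400,333),interpolation=cv2.INTER_CUBIC),cv2.resize(e['frame'][170:270,310:430],(400,333),interpolation=cv2.INTER_CUBIC)])
cv2.imwrite('pics/p3.png',im)
for d in(d,e):
    P=pts(d);hsv=cv2.cvtColor(d['frame'],cv2.COLOR_BGR2HSV);Y=P[...,1]
    m=(hsv[...,1]<60)&(hsv[...,2]>110)&(P[...,2]>.09)&(P[...,2]<.16)&(P[...,0]>.38)&(P[...,0]<.52)&(Y>-.32)&(Y<-.15)
    Q=P[m]; 
    if len(Q)<9: print(len(Q));continue
    print(len(Q),Q.mean(0).round(4),'slope x/y, z/y deg',[np.degrees(np.arctan(np.polyfit(Q[:,1],Q[:,k],1)[0])).round(2) for k in(0,2)],Q[:,1].min(),Q[:,1].max())
E
```

```text
clock: 10.48
position: [0.4604, -0.3592, 0.1222]
ee_rot: [0.003, 0.674, 0.739, 0.0]
contact_force: [-0.6, -0.0, -2.8]
width: 0.0108
175 [ 0.4536 -0.2589  0.1241] slope x/y, z/y deg [np.float64(-5.36), np.float64(-0.24)] -0.3194685235027517 -0.19132625150094223
285 [ 0.448  -0.255   0.1228] slope x/y, z/y deg [np.float64(-5.45), np.float64(0.15)] -0.31979096444251215 -0.1886315078531336
```

View pics/p3.png

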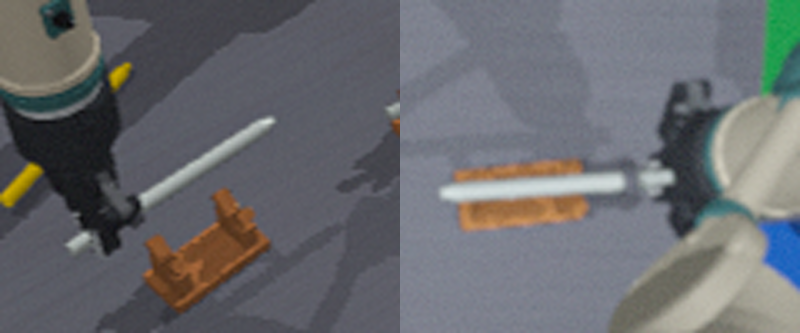

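Picture 6: the bar is held level by its tail and the V rest is left standing. The bar's yaw is 5.4°, parallel to the rest axis (about 5.4°). Now to the pre-entry pose.

```bash
python3 t.py .5845 -.105 .104 5.4
```

```text
pos [ 0.4603 -0.359   0.1216] F [ 0.7  0.  -3.3] w 0.0105 t 10.575
shift [0.2415 0.147  0.0174] turn [ 0.2  0.2 -0.1]
```

```bash
python3 -m crank '[[0.03,0.02,-0.015,0.2,0.2,0],[0.08,0.05,-0.02,0.2,0.2,0],[0.13,0.085,-0.02,0.2,0.2,0],[0.18,0.12,-0.01,0.2,0.2,0],[0.22,0.138,0.005,0.2,0.2,-0.1],[0.235,0.146,0.015,0.2,0.2,-0.1],[0.2415,0.147,0.0174,0.2,0.2,-0.1],[0.2415,0.147,0.0174,0.2,0.2,-0.1],[0.2415,0.147,0.0174,0.2,0.2,-0.1]]'; cat > cmp.py <<'E'
from h import *
s=manip.get_state();print(s['position'].round(4),s['clock'])
o=[]
for n in('scene','top'):
    d=grab(n);P=pts(d);hsv=cv2.cvtColor(d['frame'],cv2.COLOR_BGR2HSV);X,Y,Z=P[...,0],P[...,1],P[...,2]
    m=(hsv[...,1]<60)&(hsv[...,2]>100)&(Z>.085)&(Z<.125)&(X>.53)&(X<.63)&(Y>-.07)&(Y<.085)
    Q=P[m]; a=np.polyfit(Q[:,1],Q[:,0],1);b=np.polyfit(Q[:,1],Q[:,2],1)
    sel=Q[(Q[:,1]<.04)]
    a=np.polyfit(sel[:,1],sel[:,0],1);b=np.polyfit(sel[:,1],sel[:,2],1)
    print(n,len(Q),'bar at y=.09: x,z',np.polyval(a,.09).round(4),np.polyval(b,.09).round(4),'deg',np.degrees(np.arctan([a[0],b[0]])).round(2),'nose y',Q[:,1].max().round(4))
    br=(hsv[...,0]>8)&(hsv[...,0]<28)&(hsv[...,1]>100)&(Z>.08)&(Z<.122)&(X>.5)&(X<.6)&(Y>.05)&(Y<.3)
    k,lab,st,ce=cv2.connectedComponentsWithStats(br.astype(np.uint8))
    for i in range(1,k):
        if st[i,4]>5: Q=P[lab==i];print(' bronze',st[i].tolist(),ce[i].round(1),Q.mean(0).round(4))
    v,u=np.nonzero(m); c=(int(u.max()),int(v.min())) if n=='scene' else (int(u.min()),int(np.median(v)))
    f=d['frame'][c[1]-37:c[1]+38,c[0]-50:c[0]+50];o.append(cv2.resize(f,(400,300),interpolation=cv2.INTER_CUBIC)); print(' crop origin',c[0]-50,c[1]-37,'x4')
import sys;cv2.imwrite(sys.argv[1],np.hstack(o))
E
python3 cmp.py pics/p4.png
```

```text
clock: 11.7
position: [0.5844, -0.1065, 0.1045]
ee_rot: [0.0, 0.674, 0.739, 0.0]
contact_force: [-1.0, -0.2, -2.4]
width: 0.0108
[ 0.5844 -0.1065  0.1045] 11.7
scene 137 bar at y=.09: x,z 0.5684 0.1053 deg [-5.55 -0.69] nose y 0.0605
 bronze [314, 171, 7, 7, 39] [316.9 174.2] [0.5569 0.1902 0.0977]
 bronze [292, 187, 7, 8, 37] [295.1 190.2] [0.5664 0.0901 0.0983]
 crop origin 239 157 x4
top 213 bar at y=.09: x,z 0.5627 0.1063 deg [-5.52  0.17] nose y 0.0613
 bronze [172, 175, 2, 9, 16] [172.6 178.6] [0.56   0.1897 0.1009]
 crop origin 173 139 x4
```

View pics/p4.png

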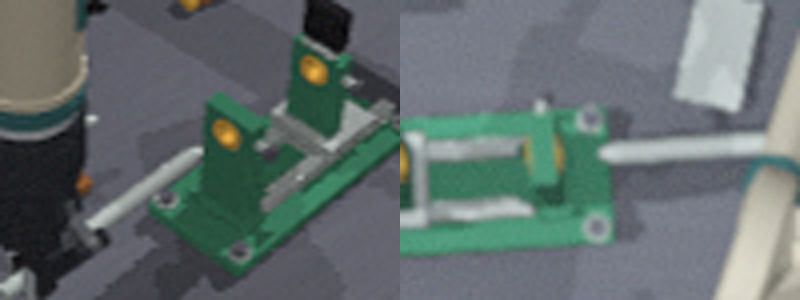

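```bash
cat > al.py <<'E'
from h import *
def axis(n,h):
    d=load(n);P=pts(d);hsv=cv2.cvtColor(d['frame'],cv2.COLOR_BGR2HSV);X,Y,Z=P[...,0],P[...,1],P[...,2]
    m=(hsv[...,1]<70)&(hsv[...,2]>90)&(Z>.085)&(Z<.125)&(X>.53)&(X<.63)&(Y>-.06)&(Y<.085)
    v,u=np.nonzero(m);vx,vy,x0,y0=cv2.fitLine(np.stack([u,v],1).astype(np.float32),cv2.DIST_HUBER,0,.01,.01).ravel()
    return d,P,hsv,(vx,vy,x0,y0)
for h in(.098,.1,.102):   # axis height assumed
    for n in('scene','top'):
        d,P,hsv,(vx,vy,x0,y0)=axis(n,h)
        A=ray(d,x0,y0,h);B=ray(d,x0+20*vx,y0+20*vy,h);a=(B-A)[0]/(B-A)[1]
        print(n,'axis h',h,'x at y=.09,.19:',(A[0]+a*(.09-A[1])).round(4),(A[0]+a*(.19-A[1])).round(4),'deg',np.degrees(np.arctan(a)).round(2))
d=load('scene');print('scene bronze on z=.1:',ray(d,295.1,190.2,.1).round(4),ray(d,316.9,174.2,.1).round(4))
d=load('top');P=pts(d);hsv=cv2.cvtColor(d['frame'],cv2.COLOR_BGR2HSV);X,Y,Z=P[...,0],P[...,1],P[...,2]
g=(hsv[...,0]>60)&(hsv[...,0]<95)&(hsv[...,1]>80)
def mid(lo,hi,y0,y1,h):
    m=g&(Z>lo)&(Z<hi)&(X>.5)&(X<.62)&(Y>y0)&(Y<y1);v,u=np.nonzero(m)
    r=cv2.minAreaRect(np.stack([u,v],1).astype(np.float32));return ray(d,*r[0],h).round(4),r,len(u)
print('head',mid(.113,.123,.07,.13,.118)); print('base',mid(.008,.02,.04,.29,.014))
E
python3 al.py
```

```text
scene axis h 0.098 x at y=.09,.19: 0.5647 0.5564 deg -4.77
top axis h 0.098 x at y=.09,.19: 0.5645 0.5551 deg -5.4
scene axis h 0.1 x at y=.09,.19: 0.566 0.5577 deg -4.77
top axis h 0.1 x at y=.09,.19: 0.5641 0.5547 deg -5.4
scene axis h 0.102 x at y=.09,.19: 0.5673 0.559 deg -4.77
top axis h 0.102 x at y=.09,.19: 0.5637 0.5543 deg -5.4
scene bronze on z=.1: [0.5676 0.0888 0.1   ] [0.5584 0.1883 0.1   ]
head (array([0.5659, 0.0983, 0.118 ]), ((208.0, 176.0), (18.0, 6.0), 90.0), 103)
base (array([0.5592, 0.1652, 0.014 ]), ((186.35873413085938, 184.8453369140625), (33.86170196533203, 77.22758483886719), 86.24827575683594), 1203)
```

Picture 7: nose about 28 mm short of the mouth. The top view puts the bar about 2.3 mm short in x; the heights agree to about 1 mm. Correct x, then enter slowly.

```bash
python3 -m crank '[[0.005,0.0022,0,0,0,0],[0.012,0.0022,0,0,0,0],[0.02,0.0022,0,0,0,0],[0.026,0.0022,0,0,0,0],[0.03,0.0022,0,0,0,0],[0.033,0.0022,0,0,0,0],[0.036,0.0022,0,0,0,0],[0.036,0.0022,0,0,0,0]]'; python3 -m crank '[[0.002,0,0,0,0,0],[0.004,0,0,0,0,0],[0.006,0,0,0,0,0],[0.006,0,0,0,0,0]]'; python3 t.py .5844 -.06 .1045 5.4
```

```text
clock: 12.8
position: [0.5833, -0.0702, 0.1046]
ee_rot: [0.0, 0.674, 0.739, 0.0]
contact_force: [0.4, -0.8, -2.5]
width: 0.0107
clock: 13.3
position: [0.5828, -0.064, 0.1045]
ee_rot: [0.0, 0.674, 0.739, 0.0]
contact_force: [0.2, -0.5, -2.7]
width: 0.0104
pos [ 0.5828 -0.064   0.1045] F [ 0.2 -0.5 -2.7] w 0.0104 t 13.3
shift [0.0038 0.002  0.    ] turn [ 0.  -0.  -0.1]
```

Nose about 13 mm inside with no contact force. Continue.

```bash
python3 -m crank '[[0.004,0,0,0,0,0],[0.008,0,0,0,0,0],[0.012,0,0,0,0,0],[0.016,0,0,0,0,0],[0.02,0,0,0,0,0],[0.02,0,0,0,0,0]]'; python3 -m crank '[[0.006,0,0,0,0,0],[0.012,0,0,0,0,0],[0.018,0,0,0,0,0],[0.024,0,0,0,0,0],[0.03,0,0,0,0,0],[0.036,0,0,0,0,0],[0.04,0,0,0,0,0],[0.04,0,0,0,0,0]]';python3 - <<'E'
from h import *
s=manip.get_state();print(s['moment'].round(3))
d=grab('scene');e=grab('top')
im=np.hstack([cv2.resize(d['frame'][140:230,255:355],(400,360),interpolation=cv2.INTER_CUBIC),cv2.resize(e['frame'][140:230,150:250],(400,360),interpolation=cv2.INTER_CUBIC)])
cv2.imwrite('pics/p5.png',im)
E
```

```text
clock: 14.05
position: [0.5808, -0.0436, 0.1046]
ee_rot: [-0.0, 0.673, 0.739, 0.0]
contact_force: [-0.3, -0.3, -2.6]
width: 0.0111
clock: 15.05
position: [0.577, -0.0034, 0.1046]
ee_rot: [-0.0, 0.673, 0.739, 0.0]
contact_force: [0.0, 0.1, -2.9]
width: 0.0108
[-0.143 -0.062 -0.065]
```

View pics/p5.png

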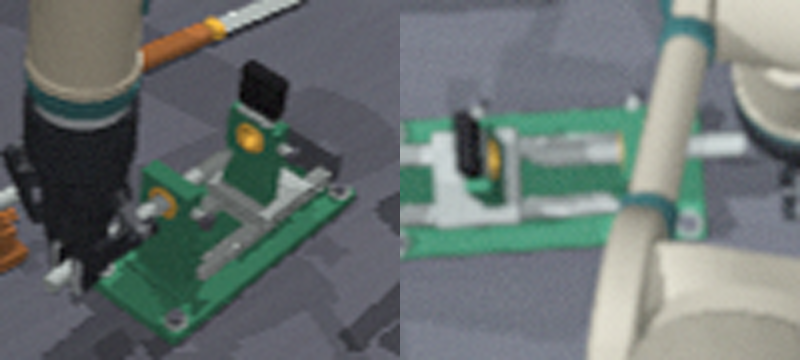

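Picture 8: the bar runs through the near bushing (crop 158,207), nose about 25 mm short of the far one (250,138). Forces are nil. Continue into the far bushing.

```bash
python3 -m crank '[[0.006,0,0,0,0,0],[0.012,0,0,0,0,0],[0.018,0,0,0,0,0],[0.023,0,0,0,0,0],[0.026,0,0,0,0,0],[0.029,0,0,0,0,0],[0.029,0,0,0,0,0]]'; python3 -m crank '[[0.003,0,0,0,0,0],[0.006,0,0,0,0,0],[0.009,0,0,0,0,0],[0.009,0,0,0,0,0]]';python3 t.py .57 .055 .1045 5.4
```

```text
clock: 16.02
position: [0.5743, 0.0255, 0.1045]
ee_rot: [-0.0, 0.673, 0.739, 0.0]
contact_force: [-0.1, 0.8, -3.3]
width: 0.011
clock: 16.52
position: [0.5734, 0.0348, 0.1046]
ee_rot: [-0.0, 0.673, 0.739, 0.001]
contact_force: [1.5, -0.4, -3.4]
width: 0.0105
pos [0.5734 0.0348 0.1046] F [ 1.5 -0.4 -3.4] w 0.0105 t 16.525
shift [ 0.0204 -0.0015  0.0001] turn [ 0.  -0.1 -0. ]
```

```bash
python3 -m crank '[[0.004,0,0,0,0,0],[0.008,0,0,0,0,0],[0.012,0,0,0,0,0],[0.015,0,0,0,0,0],[0.015,0,0,0,0,0]]'; python3 -m crank '[[0.002,0,0,0,0,0],[0.004,0,0,0,0,0],[0.004,0,0,0,0,0]]';python3 -m crank '[[0.001,0,0,0,0,0],[0.002,0,0,0,0,0],[0.002,0,0,0,0,0]]'
```

```text
clock: 17.15
position: [0.572, 0.0501, 0.1045]
ee_rot: [-0.0, 0.673, 0.74, 0.001]
contact_force: [-0.1, 0.1, -3.0]
width: 0.0107
clock: 17.52
position: [0.5716, 0.0543, 0.1046]
ee_rot: [-0.0, 0.673, 0.74, 0.001]
contact_force: [0.6, 0.1, -3.0]
width: 0.0107
clock: 17.9
position: [0.5717, 0.0547, 0.1046]
ee_rot: [0.001, 0.673, 0.74, -0.0]
contact_force: [0.7, -6.3, -4.2]
width: 0.0112
```

Contact as predicted. One firmer push to confirm it is seated, then look.

```bash
python3 -m crank '[[0.002,0,0,0,0,0],[0.003,0,0,0,0,0],[0.003,0,0,0,0,0],[0.003,0,0,0,0,0]]'; python3 - <<'E'
from h import *
d=grab('scene');e=grab('top')
im=np.hstack([cv2.resize(d['frame'][140:230,255:355],(400,360),interpolation=cv2.INTER_CUBIC),cv2.resize(e['frame'][140:230,140:240],(400,360),interpolation=cv2.INTER_CUBIC)])
cv2.imwrite('pics/p6.png',im)
P=pts(d);hsv=cv2.cvtColor(d['frame'],cv2.COLOR_BGR2HSV);X,Y,Z=P[...,0],P[...,1],P[...,2]
b=(hsv[...,2]<60)&(Z>.15)&(Z<.17)&(X>.52)&(X<.6)&(Y>.15)&(Y<.25);print('grip',b.sum(),P[b].mean(0).round(4)); print(manip.get_state()['position'],manip.get_state()['contact_force'])
E
```

```text
clock: 18.4
position: [0.5717, 0.0548, 0.1047]
ee_rot: [0.003, 0.672, 0.74, -0.002]
contact_force: [0.8, -8.8, -4.2]
width: 0.011
grip 63 [0.5621 0.1938 0.1582]
[0.57163809 0.05481015 0.1046632 ] [ 0.48870765 -9.07881324 -3.59511998]
```

View pics/p6.png

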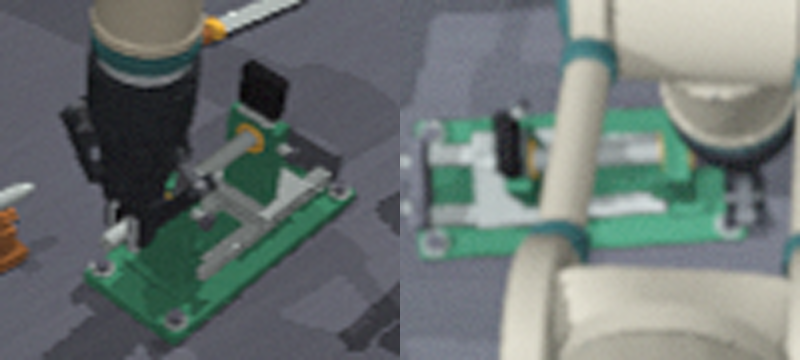

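Picture 9: the bar spans both bushings. It enters the far bronze at (250,138), the grip is still at y=0.194 (end stop), and the tail is in the gripper. The push stalled at 9 N where the collar must seat. Handing in.

```bash
python3 -c "
from rig import job; print(job.sign_off())"
```

```text
the job is handed in; nothing more can be done
None
```

I handed the job in at about 18.4 s of the 61 s, with the bar home in both bushings and its tail still gripped at 100 N; sign-off gave no verdict.

- **Sliding arm:** I pushed it out by the black grip with the fingers shut. It stalled on the end stop at about 12 N. The bushings then measured 100.5 mm apart, against 100 mm expected, and the grip was still at y = 0.194 m at the end.
- **Long bar:** I took it from its V rest by the tail and threaded it through the fixed bushing and then the sliding one, with side forces of 1.5 N at most. The collar stopped the arm at TCP y = 0.0548 m with about 9 N against the fixed bushing. That puts the nose at about y = 0.225 m, as expected, and about 15 mm past the far bushing.
- **Disagreements:**
  - The two cameras differed by a few mm on the bar's and the bushing's sideways position; I moved 2.2 mm by the top view, and entry met no contact.
  - The finger opening reads about 11 mm on the 14 mm tail. The bar lifted level and did not slip when pushed home.
- **Not checked:** The robot touched none of the short bar, the tin, the knife or the scraper, but I did not measure their positions again at the end.

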